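# Turn the spotting tile wells-up against the splash kerb

### The arm

A 6-joint arm with a two-finger parallel gripper is mounted at the origin on the work surface. World frame = base frame: x ahead of the robot, y to its left, z up, the work surface at z = 0. Lengths are in m, angles in rad, forces in N, time in s.
With the tool pointing down it reaches from about 0.2 to 0.875 m from the base axis. Payload 3.4 kg.
Tool frame: the origin (TCP) lies on the centre line of the jaws, within the pads' length; the fingertips stand 25 mm ahead of it and the grasp point (between the pads) lies 6 mm ahead of it; z points along the fingers, y is the direction in which the jaws open and shut (so a half turn about z gives the same grasp; the last joint's range is limited). The gripper opens to 94 mm and grips with 3 to 60 N. Pads are 16 mm wide; open, the fingers measure 119 mm over their backs; the gripper's body (75 mm by 177 mm) begins 78 mm behind the grasp point.
Start: joints at [1.031, 0.276, 1.505, -0, 1.361, -0.121], TCP at [0.234, 0.525, 0.23] pointing down, gripper open.
Joint ranges: [-2.89, 2.89], [-0.75, 2.08], [0.22, 2.7], [-1.18, 4.32], [0.11, 2.71], [-2.7, 2.7]. Speed limits (rad/s): [2.57, 2.57, 3.14, 3.14, 3.14, 3.14].

### API

Orientations are given as a rotation vector (axis times angle).
In Python, from station import manip, optics gives the robot as it stands. The module is installed in compiled form; this text tells all that it offers.
- The arm moves only by the shell command python3 -m jog 'ROWS' [OPENING]. ROWS is JSON, a list that holds one entry, the list of rows, each a list of 6 numbers: the shift along the tool's x, y, z scaled (see below), then the turn, a rotation vector about the tool's x, y, z scaled (see below). In form: [[[dx, dy, dz, ax, ay, az], ...]]. A call has 1 to 20 rows; each row shifts and turns the pose as measured when the row begins, along the tool's axes as they then stand; what a row does not reach is not made up. The controller multiplies each number of a shift by 0.03 m and each number of a turn by 6 degrees. A row lasts 1/8 s, in which the tool goes at most 62.5 mm and 10.7 degrees, less where a joint would pass 70% of its speed; a pose out of reach is approached as far as the arm can. A call with a number of a shift or a turn outside -1 to 1 is refused whole. A call with a gripper value outside its range is refused whole. OPENING is the closure, from 0 (fully open) to 1 (shut), set as the call begins (- or left out, the last holds). The fingers move at their own pace and stop on an object; the grip force is fixed at half the most. Time passes only in rows, so rows that do not move let the fingers close. It gives the time, the measured TCP pose, the force and the opening at its end, in the units of the state.
- manip.get_obs(): the state, without advancing time (a new reading comes with each control period).
- optics.capture(name): name is "scene" or "top" or "wrist"; returns a dict with "frame" (384x512x3 uint8, red, green, blue), "depth" (384x512 float32, m along the optical axis (not along the pixel's ray), 0 where there is no reading), "intrinsics" (3x3 intrinsics, pixels), "R" (3x3) and "t" (3): a world point X has camera coordinates R X + t. Camera axes: x right, y down, z forward; pixel columns grow to the right and rows downward; lengths in m; the calibration is good to about 2 mm. A picture is of the moment at which its call begins.
- manip.finish_job(): hands the job in, once; it reports no verdict.
The state is a dict: "time_s": time; "qpos": joint angles; "joint_vel": joint speeds; "effort": joint torques, N m; "eef_pos": TCP position; "tool_rot": TCP orientation; "ft_force": force on the tool from outside, world axes, zero at the start; "torque": the same for the moment, N m; "gripper_width": finger opening in m.
Only numpy, scipy, OpenCV 4.12 (cv2) and the standard library are available. Lean on these libraries where they do the work, as an engineer would, in place of code of your own. Each camera call takes 0.05 s, during which the arm holds its last target.

### The job

The white spotting tile in front of the steel splash kerb was left wells-down: turn it over so that it lies flat on the bench, wells up, on the robot's side of the kerb. Use pushes only, never picking the tile up: push it by one short end against the kerb's sloping foot until its leading end has ridden up and it stands leaning on the kerb by itself, then push its top from behind the kerb so that it tips over towards the robot. Leave all the other things on the bench where they are.

Things in the scene. Friction and masses are not known exactly. Their poses are not given: they have to be found in the camera images.
- tile: Spotting tile to turn over: loose rigid white plastic plate, 84 mm (x) by 64 mm (y) by 9 mm thick (z), about 60 g. Starts flat on the bench, plain back up, its x axis within 0.3 rad of the kerb's x axis. Origin at the centre of the wells face (the underside at the start), z axis out of the plain back: up at the start, down when the job is done.
- tile_mid (a point): Centre of the tile, half-way through its thickness.
- tile_end_a (a point): Middle of the tile's short end face at its -x end, half-way through the thickness (4.5 mm over the bench at the start). This end is nearer the robot at the start.
- tile_end_b (a point): Middle of the tile's short end face at its +x end, nearer the kerb at the start.
- kerb: Fixed, slippery polished-steel splash kerb, 220 mm long along its y; its x axis points away from the robot's side. Origin on the bench under the middle of its upright wall, which has a rolled top edge 12 mm thick (x -6 to +6 mm), 52 mm high. On the robot's side a flat slope rises at 60 degrees from the bench at x = -33 mm to the rolled edge. Behind the wall a draining strip, 10 mm high, reaches x = +91 mm.
- kerb_foot (a point): Middle of the line where the slope meets the bench. Pushed at bench level by its near end, the tile rides up until it leans at about 60 degrees, near end at this line; it stays there when left.
- kerb_top (a point): Middle of the rolled top edge, 52 mm over the bench. The leaning tile's upper end stands about 75 mm over the bench, some 22 mm above the kerb, and can be pushed there from behind.
- mortar: Bystander: small white ceramic bowl 60 mm across, 38 mm high, origin under its centre, beside the tile's path (about 130 mm left of the kerb's middle line). Leave alone.
- stock_jar: Bystander: small amber jar 42 mm across, 58 mm high, origin under its centre, beside the tile's path (about 130 mm right of the kerb's middle line). Leave alone.
- clean_tile: Bystander: an identical tile that already lies wells up, far to the left. Leave alone.
- splint_beaker: Bystander: beaker of wooden splints, 68 mm across, 150 mm high with the splints, far to the right. Leave alone.
- flask: Bystander: conical flask 72 mm across, 104 mm high, far to the right. Leave alone.
- dropper: Bystander: amber bottle 38 mm across, 85 mm high, far to the left. Leave alone.

How it is judged:
On the way:
1. the tile stands on its end, leaning on the kerb by itself (48 to 86 degrees from flat, touching the kerb, no finger touching it) (angle between tile's own z axis and vertical between 0.84 and 1.5 rad and contact force between tile and kerb above 0.02 N and contact force between the fingers and tile below 0.02 N), for 0.2 s.
At the end, for the whole second after the job is handed in: The tile lies flat on the bench wells up (within 5 degrees), at rest, on the robot's side of the kerb, its centre within 200 mm of the middle of the kerb's foot (angle between tile's own z axis and vertical above 3.05 rad and height (world z) of tile_mid below 0.009 m and x of tile_mid in the frame of kerb below -0.04 m and horizontal distance between tile_mid and kerb_foot below 0.2 m and linear speed of tile below 0.02 m/s and angular speed of tile below 0.2 rad/s); the robot touches nothing.
It fails at once if the tile is lifted or carried: both its short ends are more than 27 mm over the bench, or its middle more than 70 mm (height (world z) of each of tile_end_a, tile_end_b above 0.027 m or height (world z) of tile_mid above 0.07 m).
It fails at once if a bystander is moved more than 15 mm (distance of any of mortar, stock_jar, clean_tile, splint_beaker, flask, dropper from where it was at the start of the episode above 0.015 m).
It also fails if it takes over 48 s, if anything falls off the work surface, if the arm or the gripper's body presses on something with over 40 N, if the wrist force passes 120 N, or if a joint passes its speed limit or range.

## Working session

There is one attempt and no reset: what is moved stays moved. The work goes in short steps, Python scripts to look and compute and a shell command to move; the robot and the scene stay as the last step left them, time stands still between calls to the robot, and variables do not carry over. Pictures are saved under pics/ and viewed, and the job is handed in when it is done.

```bash
mkdir -p pics
python3 - <<'E'
from station import manip, optics
import cv2,numpy as np
o=manip.get_obs()
for k,v in o.items(): print(k,np.round(v,3))
for n in ("scene","top"):
    c=optics.capture(n); cv2.imwrite(f"pics/{n}0.png",c["frame"][:,:,::-1]); np.savez(f"{n}0.npz",**c)
    print(n,c["intrinsics"].round(1).tolist(),c["R"].round(3).tolist(),c["t"].round(3))
E
```

```text
time_s 0.0
qpos [ 1.031  0.277  1.506 -0.     1.361 -0.121]
joint_vel [-0.001 -0.     0.     0.    -0.001  0.001]
effort [ 1.0000e-03 -4.0459e+01 -2.3723e+01  7.0000e-02  3.4000e-02 -0.0000e+00]
eef_pos [0.234 0.525 0.23 ]
tool_rot [-6.530e-01 -3.072e+00  3.000e-03]
ft_force [-0.251  0.329  0.453]
torque [0.016 0.072 0.052]
gripper_width 0.094
scene [[454.9, 0.0, 247.6], [0.0, 454.9, 196.2], [0.0, 0.0, 1.0]] [[0.288, 0.958, -0.004], [0.491, -0.151, -0.858], [-0.822, 0.245, -0.514]] [-0.161 -0.188  1.802]
top [[462.0, 0.0, 254.1], [0.0, 462.0, 183.5], [0.0, 0.0, 1.0]] [[-0.027, -1.0, 0.005], [-0.979, 0.025, -0.204], [0.204, -0.01, -0.979]] [0.006 0.551 1.127]
```

View pics/scene0.png

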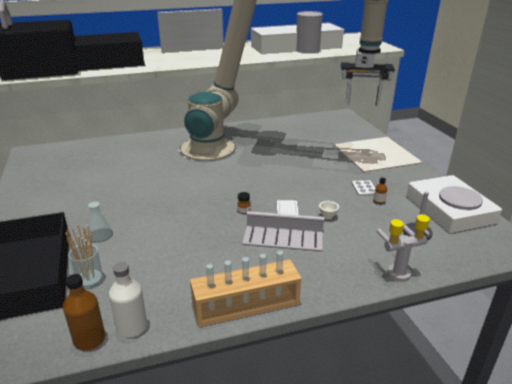

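View pics/top0.png

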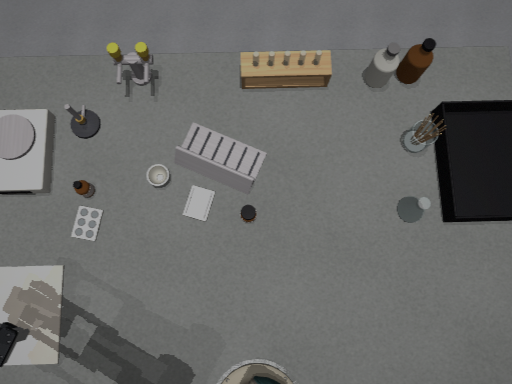

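The top view shows the tile at about (199,203). The kerb is centred near (220,157), with its slope facing down-left, the mortar at (158,175) and the jar at (248,213). Next I'll measure them.

```bash
cat > h.py <<'E'
import numpy as np,cv2
def ray(c,uv,z):
    K,R,t=c["intrinsics"],c["R"],c["t"]; C=-R.T@t
    d=R.T@np.linalg.inv(K)@np.array([uv[0],uv[1],1.0]); return C+d*(z-C[2])/d[2]
def cloud(c):
    K,R,t=c["intrinsics"],c["R"],c["t"]; v,u=np.mgrid[0:384,0:512]; d=c["depth"]
    P=np.stack([(u-K[0,2])/K[0,0]*d,(v-K[1,2])/K[1,1]*d,d],-1)
    return (P-t)@R
def proj(c,X):
    p=c["R"]@np.asarray(X)+c["t"]; p=c["intrinsics"]@p; return p[:2]/p[2]
E
python3 - <<'E'
from h import *
c=dict(np.load("top0.npz"));P=cloud(c);f=c["frame"]
roi=np.zeros((384,512),bool);roi[180:225,178:220]=1
m=((f.min(2)>180)&roi).astype(np.uint8)
n,l,s,_=cv2.connectedComponentsWithStats(m);i=1+s[1:,4].argmax();print(s[i])
ct=cv2.findContours((l==i).astype(np.uint8),0,2)[0][0]
pts=np.array([ray(c,p[0],0.009)[:2] for p in ct],np.float32)
r=cv2.minAreaRect(pts);print(r,cv2.boxPoints(r).round(4).tolist())
print("tile z",np.median(P[l==i][:,2]))
# kerb
z=P[...,2]
roi[:]=0;roi[115:200,165:275]=1
top=roi&(z>0.046)&(z<.058)
print("top n",top.sum()); q=P[top][:,:2].astype(np.float32);r=cv2.minAreaRect(q);print("kerb top rect",r,cv2.boxPoints(r).round(3).tolist())
al=(roi&(z>0.006)&(z<.058)).astype(np.uint8)
n,l,s,_=cv2.connectedComponentsWithStats(al);i=1+s[1:,4].argmax();q=P[l==i][:,:2].astype(np.float32);r=cv2.minAreaRect(q);print("kerb all",r,cv2.boxPoints(r).round(3).tolist())
for nm,(u0,u1,v0,v1) in dict(mortar=(140,175,160,190),jar=(238,262,202,226)).items():
    mm=np.zeros_like(roi);mm[v0:v1,u0:u1]=1;mm&=z>0.01;q=P[mm];print(nm,q[:,:2].min(0).round(3),q[:,:2].max(0).round(3),q[:,2].max().round(3))
big=cv2.resize(f[110:240,130:290],None,fx=5,fy=4.6,interpolation=cv2.INTER_CUBIC);cv2.imwrite("pics/z0.png",big[:,:,::-1])
E
```

```text
Traceback (most recent call last):
ValueError: attempt to get argmax of an empty sequence
```

```bash
cat > m.py <<'E'
from h import *
c=dict(np.load("top0.npz"));P=cloud(c);f=c["frame"]
print(f[203,199],f[215,215])
roi=np.zeros((384,512),bool);roi[180:225,178:220]=1
m=((f.min(2)>155)&roi).astype(np.uint8)
n,l,s,_=cv2.connectedComponentsWithStats(m);i=1+s[1:,4].argmax();print(s[i])
ct=cv2.findContours((l==i).astype(np.uint8),0,2)[0][0]
pts=np.array([ray(c,p[0],0.009)[:2] for p in ct],np.float32)
r=cv2.minAreaRect(pts);print(r,cv2.boxPoints(r).round(4).tolist())
print("tile z",np.median(P[l==i][:,2]))
# kerb
z=P[...,2]
roi[:]=0;roi[115:200,165:275]=1
top=roi&(z>0.046)&(z<.058)
print("top n",top.sum()); q=P[top][:,:2].astype(np.float32);r=cv2.minAreaRect(q);print("kerb top rect",r,cv2.boxPoints(r).round(3).tolist())
al=(roi&(z>0.006)&(z<.058)).astype(np.uint8)
n,l,s,_=cv2.connectedComponentsWithStats(al);i=1+s[1:,4].argmax();q=P[l==i][:,:2].astype(np.float32);r=cv2.minAreaRect(q);print("kerb all",r,cv2.boxPoints(r).round(3).tolist())
for nm,(u0,u1,v0,v1) in dict(mortar=(140,175,160,190),jar=(238,262,202,226)).items():
    mm=np.zeros_like(roi);mm[v0:v1,u0:u1]=1;mm&=z>0.01;q=P[mm];print(nm,q[:,:2].min(0).round(3),q[:,:2].max(0).round(3),q[:,2].max().round(3))
big=cv2.resize(f[110:240,130:290],None,fx=5,fy=4.6,interpolation=cv2.INTER_CUBIC);cv2.imwrite("pics/z0.png",big[:,:,::-1])
E
python3 m.py
```

```text
[172 172 173] [115 116 114]
[183 186  31  35 685]
((0.5130242109298706, 0.1399279236793518), (0.06056096777319908, 0.0821642354130745), 71.83326721191406) [[0.4645000100135803, 0.12399999797344208], [0.5425999760627747, 0.09830000251531601], [0.5615000128746033, 0.1559000015258789], [0.48339998722076416, 0.18150000274181366]]
tile z 0.01022174970651182
top n 436
kerb top rect ((0.5904562473297119, 0.09809936583042145), (0.21736501157283783, 0.08586809039115906), 74.32412719726562) [[0.5199999809265137, 0.004999999888241291], [0.6019999980926514, -0.017999999225139618], [0.6610000133514404, 0.19099999964237213], [0.578000009059906, 0.21400000154972076]]
kerb all ((0.636940062046051, 0.07804381847381592), (0.23121234774589539, 0.12773287296295166), 65.18409729003906) [[0.5299999713897705, -0.0], [0.6460000276565552, -0.05400000140070915], [0.7429999709129333, 0.15600000321865082], [0.6269999742507935, 0.20999999344348907]]
mortar [0.309 0.004] [0.614 0.271] 1.216
jar [ 0.309 -0.012] [0.495 0.028] 1.216
```

View pics/z0.png

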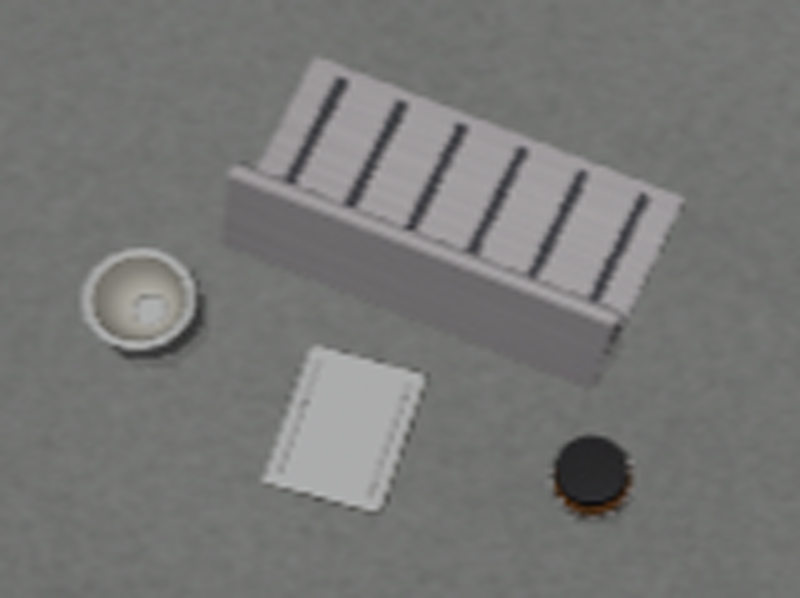

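Run:
```python
from h import *
c=dict(np.load("top0.npz"))
g=lambda X,Y,z:ray(c,(130+X/5-.4,110+Y/4.6-.4),z)
d={}
for n,a in dict(footL=(222,244,0),footR=(594,386,0),topL=(232,168,.052),topR=(620,320,.052),stripL=(316,57,.01),stripR=(683,202,.01),mortL=(82,300,.038),mortR=(197,300,.038),mortT=(140,249,.038),mortB=(140,352,.038),jarL=(554,470,.055),jarR=(630,470,.055),jarT=(592,435,.055),jarB=(592,508,.055),
 t1=(313,346,.009),t2=(426,374,.009),t3=(382,512,.009),t4=(263,482,.009)).items():
    d[n]=g(*a)[:2];print(n,d[n].round(4))
for a in("foot","top","strip"):
    v=d[a+"L"]-d[a+"R"];print(a,np.linalg.norm(v).round(4),np.degrees(np.arctan2(v[1],v[0])).round(1),((d[a+"L"]+d[a+"R"])/2).round(4))
T=[d[f"t{i}"] for i in (1,2,3,4)]
print("tile c",np.mean(T,0).round(4)); v=(T[0]+T[1]-T[2]-T[3])/2;print(np.linalg.norm(v),np.degrees(np.arctan2(v[1],v[0])))
v=(T[0]+T[3]-T[2]-T[1])/2;print(np.linalg.norm(v),np.degrees(np.arctan2(v[1],v[0]))-90)
# check with scene view
s=dict(np.load("scene0.npz"))
f=s["frame"];cv2.imwrite("pics/z1.png",cv2.resize(f[170:260,220:360],None,fx=5.7,fy=5.7,interpolation=cv2.INTER_CUBIC)[:,:,::-1])
```

```text
footL [0.626  0.2069]
footR [0.5357 0.0073]
topL [0.6569 0.1934]
topR [ 0.5633 -0.0072]
stripL [0.7371 0.1548]
stripR [ 0.6426 -0.0435]
mortL [0.5851 0.2734]
mortR [0.5836 0.2133]
mortT [0.6143 0.2436]
mortB [0.5542 0.2426]
jarL [0.4789 0.0285]
jarR [ 0.4779 -0.01  ]
jarT [0.4979 0.0088]
jarB [0.4574 0.0098]
t1 [0.5614 0.1564]
t2 [0.5434 0.0964]
t3 [0.4638 0.1202]
t4 [0.4827 0.1826]
foot 0.2191 65.7 [0.5809 0.1071]
top 0.2214 65.0 [0.6101 0.0931]
strip 0.2197 64.5 [0.6898 0.0556]
tile c [0.5128 0.1389]
0.08300966415055969 -17.538677176670788
0.06397562156048195 -16.778051023577262
```

View pics/z1.png

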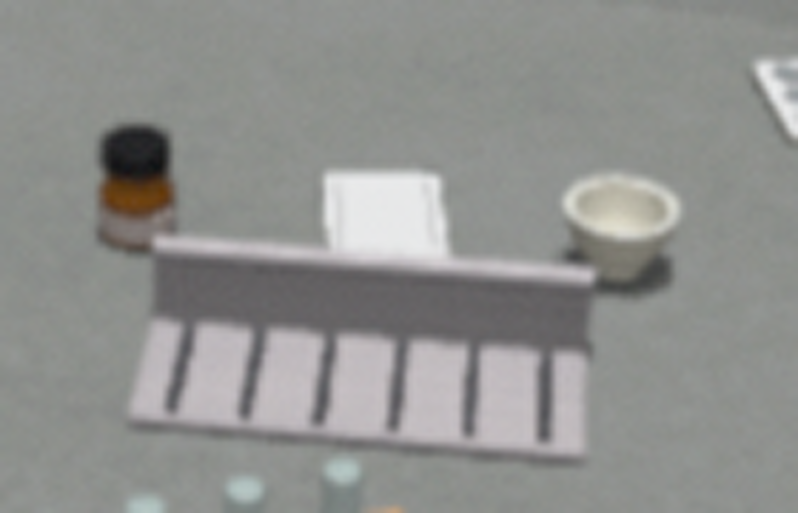

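The kerb frame has its origin at about (0.611,0.093), with its x axis at −25°. The tile's centre is at kerb (−0.108, 0.000), and the tile is yawed about 8° relative to the kerb. The tool's +x is along the kerb's −x and its +y along the kerb's +y. I'll partly close the fingers to get a two-point pusher and move behind the tile.

```bash
cat > k.py <<'E'
from station import manip
from h import *
from scipy.spatial.transform import Rotation as Ro
o=manip.get_obs();p=o["eef_pos"];a=np.radians(-25)
d=p[:2]-np.array([.611,.093]);R=Ro.from_rotvec(o["tool_rot"]).as_matrix()
print("t",round(o["time_s"],2),"kerb xy",round(d@[np.cos(a),np.sin(a)],4),round(d@[-np.sin(a),np.cos(a)],4),"tip z",round(p[2]-.025,4),"yawY",np.degrees(np.arctan2(R[1,1],R[0,1])).round(2),"zt",R[:,2].round(3),"F",np.round(o["ft_force"],2),"gap",np.round(o["gripper_width"],4))
E
python3 k.py
python3 -m jog '[[[-0.95,-0.65,0,0,0,0.17],[-0.95,-0.65,0,0,0,0],[-0.95,-0.65,0,0,0,0],[-0.95,-0.65,0,0,0,0],[-0.95,-0.65,0,0,0,0],[-0.95,-0.65,0,0,0,0],[-0.95,-0.65,0,0,0,0],[-0.95,-0.65,0,0,0,0],[-0.95,-0.65,0,0,0,0],[-0.95,-0.65,0,0,0,0],[-0.95,-0.65,0,0,0,0],[0,0,0,0,0,0]]]' 0.66; python3 k.py
```

```text
t 0.1 kerb xy -0.5246 0.2319 tip z 0.2047 yawY 66.01 zt [-0.001 -0.001 -1.   ] F [ 0.24 -0.19  0.36] gap 0.0942
time_s: 1.6
eef_pos: [0.4309, 0.1872, 0.2252]
tool_rot: [-0.677, -3.062, 0.013]
ft_force: [-0.1, 0.3, 0.7]
gripper_width: 0.0317
t 1.6 kerb xy -0.203 0.0092 tip z 0.2002 yawY 65.07 zt [-0.008 -0.007 -1.   ] F [-0.1   0.29  0.71] gap 0.0317
```

```bash
python3 -m jog '[[[-0.3,-0.3,0.9,-0.09,0,0],[-0.2,0,0.95,0,0,0],[0,0,0.95,0,0,0],[0,0,0.95,0,0,0],[0,0,0.95,0,0,0],[0,0,0.95,0,0,0],[0,0,0.3,0,0,0],[0,0,0,0,0,0]]]'; python3 k.py
```

```text
time_s: 2.6
eef_pos: [0.4361, 0.1798, 0.0419]
tool_rot: [-0.673, -3.061, -0.009]
ft_force: [0.0, -0.3, -0.7]
gripper_width: 0.032
t 2.6 kerb xy -0.1952 0.0047 tip z 0.0169 yawY 65.18 zt [-0.006  0.007 -1.   ] F [ 0.01 -0.27 -0.7 ] gap 0.032
```

```bash
python3 -m jog '[[[0,-0.17,0.25,0.04,0,0.03],[0,0,0.2,0,0,0],[0,0,0,0,0,0]]]'; python3 k.py
python3 - <<'E'
from station import optics
import cv2
c=optics.capture("wrist");cv2.imwrite("pics/w1.png",c["frame"][:,:,::-1])
c=optics.capture("scene");cv2.imwrite("pics/s1.png",cv2.resize(c["frame"][120:270,180:380],None,fx=4,fy=4)[:,:,::-1])
E
```

```text
time_s: 2.98
eef_pos: [0.4352, 0.1757, 0.0296]
tool_rot: [-0.679, -3.063, -0.006]
ft_force: [-0.3, -0.4, 0.2]
gripper_width: 0.0321
t 2.98 kerb xy -0.1943 0.0006 tip z 0.0046 yawY 65.01 zt [-0.004  0.005 -1.   ] F [-0.3  -0.39  0.19] gap 0.0321
```

View pics/s1.png

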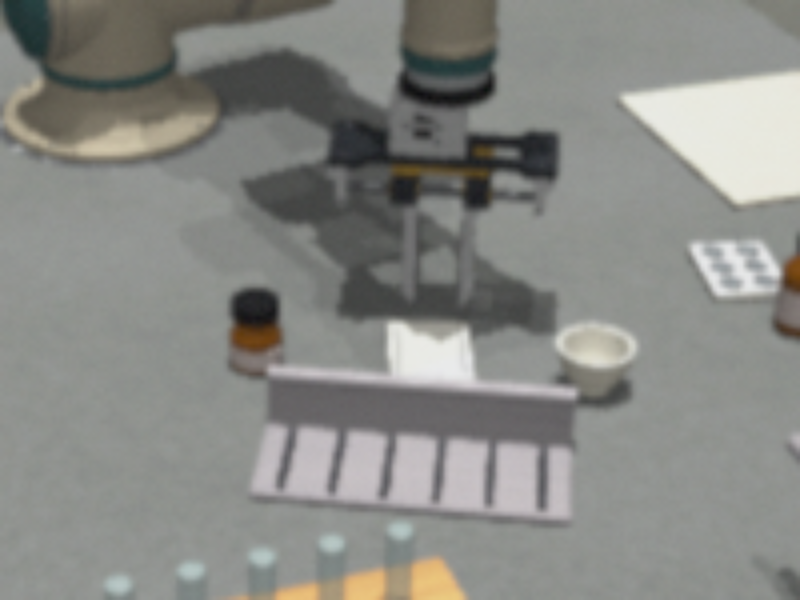

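View pics/w1.png

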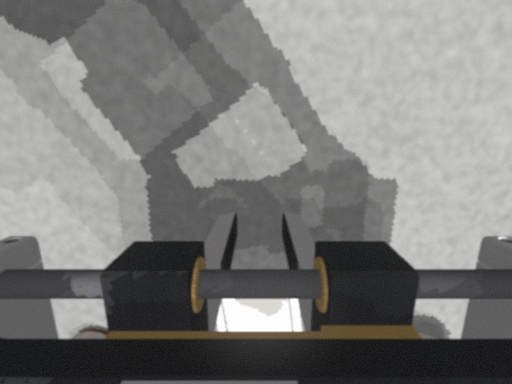

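The fingers straddle the middle of the tile's near end. I'll lower slightly and start the push.

```bash
python3 -m jog '[[[-0.2,0,0.1,0.03,0,0],[-0.4,0,0.03,0,0,0],[-0.4,0,0,0,0,0],[-0.4,0,0,0,0,0],[-0.4,0,0,0,0,0],[-0.4,0,0,0,0,0],[-0.4,0,0,0,0,0],[0,0,0,0,0,0]]]'; python3 k.py
python3 - <<'E'
from station import optics
import cv2,numpy as np
c=optics.capture("scene");cv2.imwrite("pics/s2.png",cv2.resize(c["frame"][150:260,200:350],None,fx=5.3,fy=5.3,interpolation=2)[:,:,::-1])
c=optics.capture("top");cv2.imwrite("pics/t2.png",cv2.resize(c["frame"][110:240,130:290],None,fx=5,fy=4.6,interpolation=2)[:,:,::-1])
E
```

```text
time_s: 4.08
eef_pos: [0.5124, 0.14, 0.0255]
tool_rot: [-0.681, -3.063, -0.002]
ft_force: [0.8, -0.1, 0.5]
gripper_width: 0.0319
t 4.08 kerb xy -0.1092 0.001 tip z 0.0005 yawY 64.93 zt [-0.004  0.002 -1.   ] F [ 0.79 -0.05  0.51] gap 0.0319
```

View pics/s2.png

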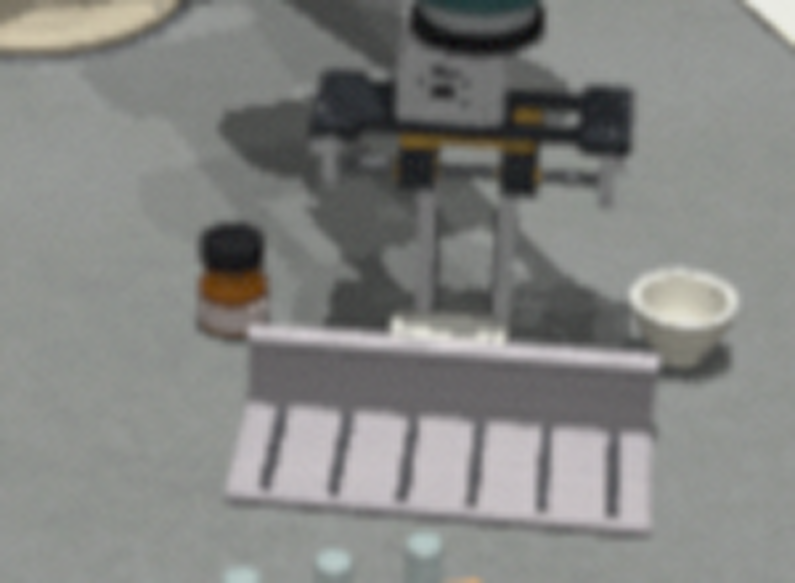

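View pics/t2.png

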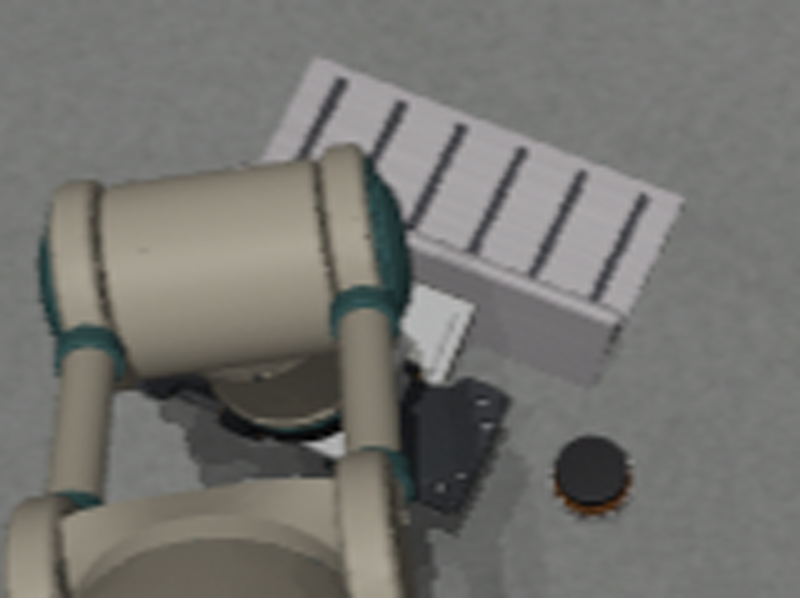

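The tile has squared up and is starting to climb the slope. I'll raise the tips by 1–2 mm and carry on.

```bash
python3 -m jog '[[[-0.3,0,-0.06,0,0,0],[-0.35,0,0,0,0,0],[-0.35,0,0,0,0,0],[-0.35,0,0,0,0,0],[-0.2,0,0,0,0,0],[0,0,0,0,0,0]]]'; python3 k.py
python3 - <<'E'
from station import optics
import cv2,numpy as np
c=optics.capture("scene");cv2.imwrite("pics/s3.png",cv2.resize(c["frame"][150:260,200:350],None,fx=5.3,fy=5.3,interpolation=2)[:,:,::-1])
E
```

```text
time_s: 4.92
eef_pos: [0.556, 0.1194, 0.0271]
tool_rot: [-0.679, -3.062, -0.001]
ft_force: [0.0, 0.5, -1.0]
gripper_width: 0.0318
t 4.92 kerb xy -0.061 0.0007 tip z 0.0021 yawY 65.0 zt [-0.005  0.002 -1.   ] F [ 0.03  0.51 -1.03] gap 0.0318
```

View pics/s3.png

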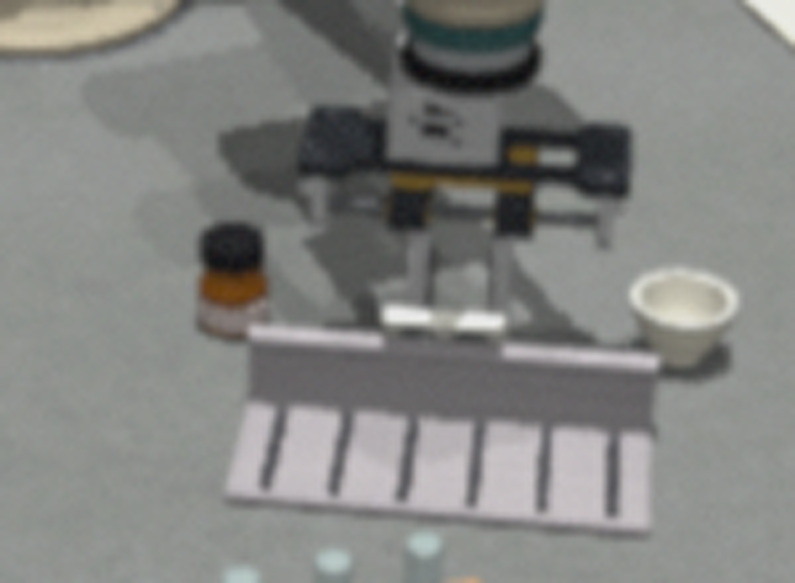

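The tile's upper end now shows above the kerb at about (445,320), leaning at roughly 52°. There are about 11 mm left to go.

```bash
python3 -m jog '[[[-0.2,0,0,0,0,0],[-0.15,0,0,0,0,0],[0,0,0,0,0,0]]]'; python3 k.py; python3 -m jog '[[[-0.06,0,0,0,0,0],[0,0,0,0,0,0]]]'; python3 k.py
python3 - <<'E'
from station import optics
import cv2,numpy as np
c=optics.capture("scene");cv2.imwrite("pics/s4.png",cv2.resize(c["frame"][150:260,200:350],None,fx=5.3,fy=5.3,interpolation=2)[:,:,::-1])
E
```

```text
time_s: 5.35
eef_pos: [0.5641, 0.1153, 0.0268]
tool_rot: [-0.678, -3.059, -0.001]
ft_force: [-1.3, 0.7, 0.4]
gripper_width: 0.0319
t 5.35 kerb xy -0.0519 0.0004 tip z 0.0018 yawY 65.01 zt [-0.008  0.003 -1.   ] F [-1.29  0.71  0.36] gap 0.0319
time_s: 5.6
eef_pos: [0.5641, 0.1152, 0.0266]
tool_rot: [-0.677, -3.056, -0.001]
ft_force: [-1.5, 1.2, 0.5]
gripper_width: 0.032
t 5.6 kerb xy -0.0519 0.0003 tip z 0.0016 yawY 65.0 zt [-0.011  0.003 -1.   ] F [-1.52  1.15  0.49] gap 0.032
```

View pics/s4.png

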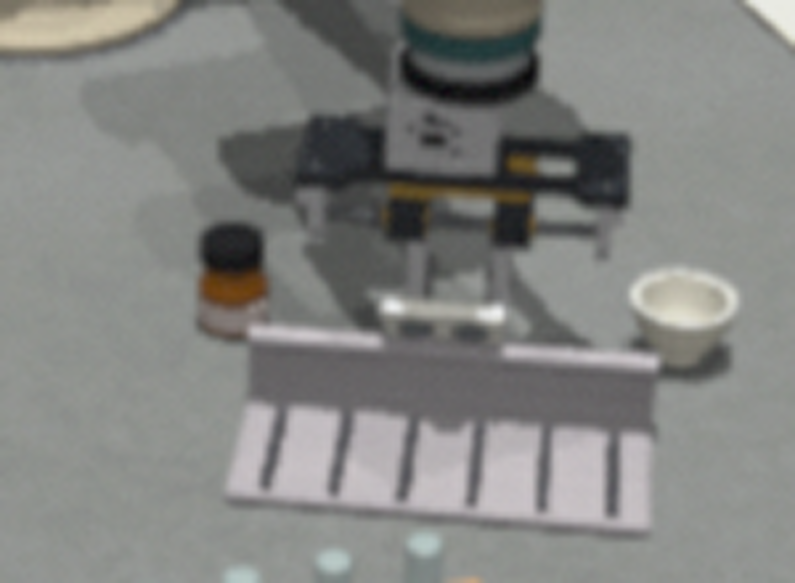

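The wells now show at about (440,325) above the kerb, and the force is rising, so the tile is fully on the slope. I'll back off gently.

```bash
python3 -m jog '[[[0.15,0,0,0,0,0],[0.3,0,0,0,0,0],[0.5,0,0,0,0,0],[0.6,0,0,0,0,0],[0,0,0,0,0,0],[0,0,0,0,0,0]]]'; python3 k.py
python3 - <<'E'
from station import optics
import cv2,numpy as np
c=optics.capture("scene");np.savez("scene5.npz",**c);cv2.imwrite("pics/s5.png",cv2.resize(c["frame"][150:260,200:350],None,fx=5.3,fy=5.3,interpolation=2)[:,:,::-1])
E
```

```text
time_s: 6.4
eef_pos: [0.5206, 0.1358, 0.0277]
tool_rot: [-0.676, -3.062, -0.001]
ft_force: [-0.0, 0.2, 0.1]
gripper_width: 0.0321
t 6.4 kerb xy -0.1 0.0006 tip z 0.0027 yawY 65.1 zt [-0.006  0.002 -1.   ] F [-0.03  0.19  0.11] gap 0.0321
```

View pics/s5.png

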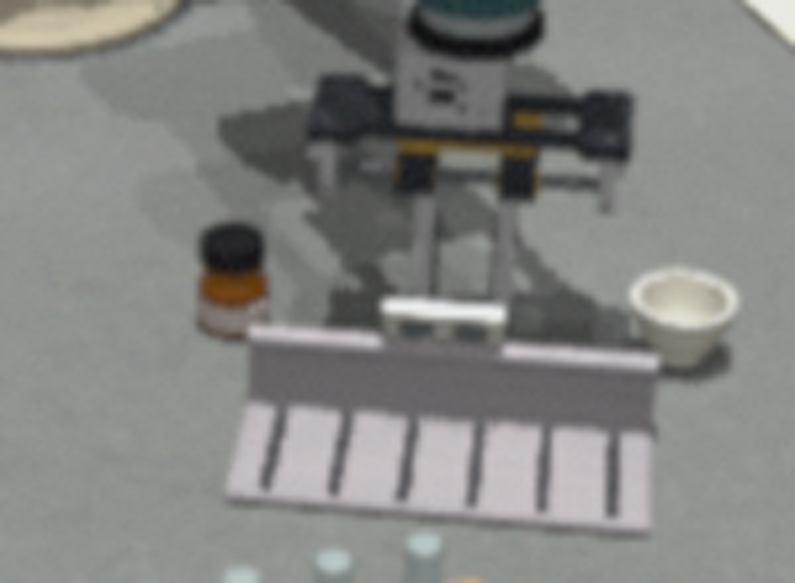

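The tile stands by itself with no finger near it: its top is at (445,308) and the wells face away from the robot. Next I go up, over it, and down behind the kerb.

```bash
python3 -m jog '[[[0,0,-0.95,0,0,0],[0,0,-0.95,0,0,0],[0,0,-0.95,0,0,0],[0,0,-0.95,0,0,0],[0,0,-0.95,0,0,0],[-0.9,0,0,0,0,0],[-0.95,0,0,0,0,0],[-0.95,0,0,0,0,0],[-0.95,0,0,0,0,0],[-0.95,0,0,0,0,0],[-0.5,0,0,0,0,0],[0,0,0,0,0,0]]]'; python3 k.py
python3 - <<'E'
from station import optics
from h import *
c=optics.capture("scene");cv2.imwrite("pics/s6.png",cv2.resize(c["frame"][110:260,170:370],None,fx=4,fy=4,interpolation=2)[:,:,::-1])
s=dict(np.load("scene5.npz"))
for X,Y,z in((385,302,.077),(505,308,.077)):
    p=ray(s,(200+X/5.3-.4,150+Y/5.3-.4),z);d=p[:2]-[.611,.093];print(d@[.906,-.423],d@[.423,.906])
E
```

```text
time_s: 7.95
eef_pos: [0.6719, 0.0651, 0.1743]
tool_rot: [-0.682, -3.065, -0.002]
ft_force: [-0.6, 0.6, -0.9]
gripper_width: 0.0316
t 7.95 kerb xy 0.067 0.0004 tip z 0.1493 yawY 64.9 zt [-0.002  0.002 -1.   ] F [-0.61  0.59 -0.9 ] gap 0.0316
-2.6062863350367917e-06 -0.03470587736511735
-0.0028503337167044753 0.029036153285061518
```

View pics/s6.png

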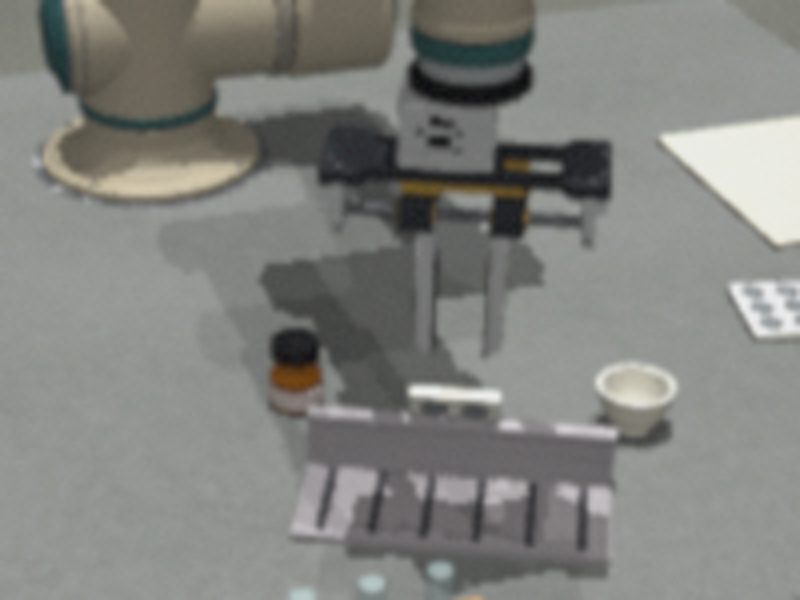

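The tile's top is at kerb x ≈ 0, as expected for 60°, and centred at y ≈ −3 mm. I'll descend behind it.

```bash
python3 -m jog '[[[0,-0.1,0.9,0,0,0],[0,0,0.9,0,0,0],[0,0,0.9,0,0,0],[0,0,0.2,0,0,0],[0,0,0,0,0,0]]]'; python3 k.py
python3 - <<'E'
from station import optics
from h import *
c=optics.capture("scene");cv2.imwrite("pics/s7.png",cv2.resize(c["frame"][110:260,170:370],None,fx=4,fy=4,interpolation=2)[:,:,::-1])
E
```

```text
time_s: 8.62
eef_pos: [0.6657, 0.0659, 0.088]
tool_rot: [-0.677, -3.065, -0.004]
ft_force: [-0.6, 0.5, 0.3]
gripper_width: 0.0321
t 8.62 kerb xy 0.061 -0.0014 tip z 0.063 yawY 65.07 zt [-0.002  0.003 -1.   ] F [-0.61  0.55  0.29] gap 0.0321
```

View pics/s7.png

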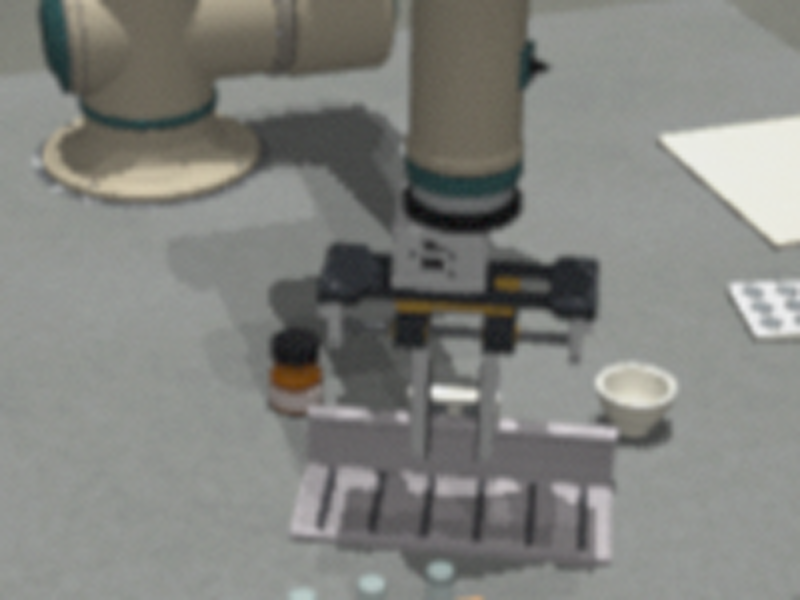

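Both fingers are behind the tile's upper end, with the tips at 63 mm and clear of the kerb's top. I'll push towards the robot.

```bash
python3 -m jog '[[[0.6,0,0.06,0,0,0],[0.6,0,0,0,0,0],[0.5,0,0,0,0,0],[0.5,0,0,0,0,0],[0.5,0,0,0,0,0],[0.5,0,0,0,0,0],[0,0,0,0,0,0]]]'; python3 k.py
python3 - <<'E'
from station import optics
from h import *
c=optics.capture("scene");cv2.imwrite("pics/s8.png",cv2.resize(c["frame"][110:260,170:370],None,fx=4,fy=4,interpolation=2)[:,:,::-1])
E
```

```text
time_s: 9.55
eef_pos: [0.5762, 0.1091, 0.0911]
tool_rot: [0.676, 3.062, 0.007]
ft_force: [0.2, 0.9, -0.4]
gripper_width: 0.032
t 9.55 kerb xy -0.0383 -0.0001 tip z 0.0661 yawY 65.11 zt [ 0.006  0.003 -1.   ] F [ 0.16  0.9  -0.41] gap 0.032
```

View pics/s8.png

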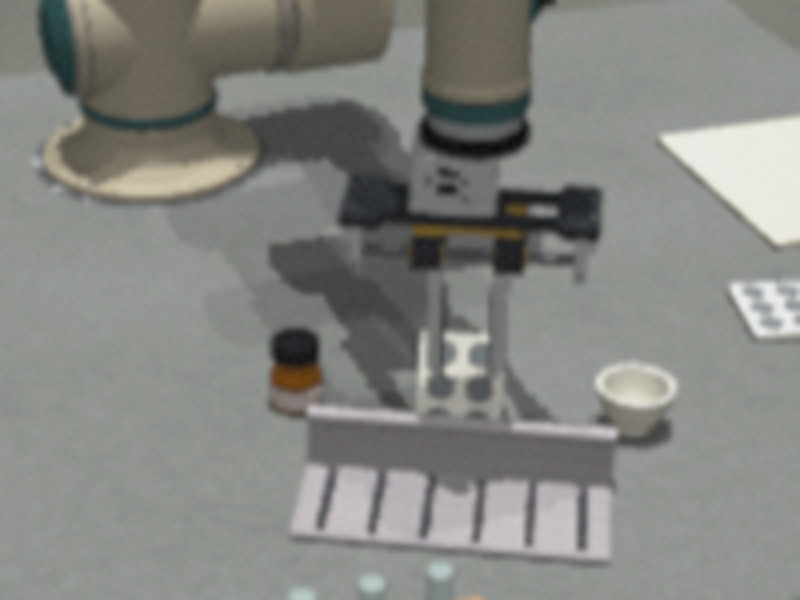

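The six wells now face up at about (460,375). I'll raise the tool clear and check.

```bash
python3 -m jog '[[[0,0,-0.5,0,0,0],[-0.3,0,-0.9,0,0,0],[0,0,-0.95,0,0,0],[0,0.9,-0.95,0,0,0],[0,0.95,-0.5,0,0,0],[0,0.95,0,0,0,0],[0,0.95,0,0,0,0],[0.5,0.95,0,0,0,0],[0.95,0.95,0,0,0,0],[0.95,0.95,0,0,0,0],[0.95,0.95,0,0,0,0],[0.95,0.95,0,0,0,0],[0,0,0,0,0,0],[0,0,0,0,0,0]]]'; python3 k.py
python3 - <<'E'
from station import optics
from h import *
c=optics.capture("top");np.savez("top9.npz",**c);f=c["frame"]
cv2.imwrite("pics/t9.png",cv2.resize(f[110:240,130:290],None,fx=5,fy=4.6,interpolation=2)[:,:,::-1])
s=optics.capture("scene");np.savez("scene9.npz",**s);cv2.imwrite("pics/s9.png",cv2.resize(s["frame"][150:260,200:350],None,fx=5.3,fy=5.3,interpolation=2)[:,:,::-1])
a=np.load("top0.npz")["frame"].astype(int);d=(abs(a-f).max(2)>40)
n,l,st,ce=cv2.connectedComponentsWithStats(d.astype(np.uint8))
print([(st[i].tolist()) for i in range(1,n) if st[i][4]>15])
E
```

```text
time_s: 11.35
eef_pos: [0.5894, 0.3958, 0.2236]
tool_rot: [0.685, 3.037, 0.02]
ft_force: [0.4, 0.7, 0.6]
gripper_width: 0.0317
t 11.35 kerb xy -0.1475 0.2653 tip z 0.1986 yawY 64.59 zt [ 0.03   0.006 -1.   ] F [0.41 0.65 0.63] gap 0.0317
[[0, 55, 148, 183, 5242], [52, 165, 96, 219, 3030], [42, 171, 11, 25, 164], [197, 180, 24, 36, 148], [187, 186, 8, 17, 30], [0, 190, 41, 8, 236], [195, 192, 6, 8, 38], [205, 197, 5, 7, 21], [0, 200, 24, 16, 145], [191, 201, 7, 8, 36], [86, 202, 13, 26, 138], [201, 206, 5, 7, 28], [183, 208, 23, 13, 124], [100, 225, 91, 110, 2967], [147, 245, 7, 10, 26], [0, 267, 20, 38, 436], [34, 266, 28, 29, 456], [61, 288, 4, 11, 19], [0, 301, 129, 83, 4792], [83, 315, 14, 11, 75], [52, 335, 6, 7, 27], [240, 365, 36, 19, 356], [178, 374, 17, 10, 74]]
```

View pics/t9.png

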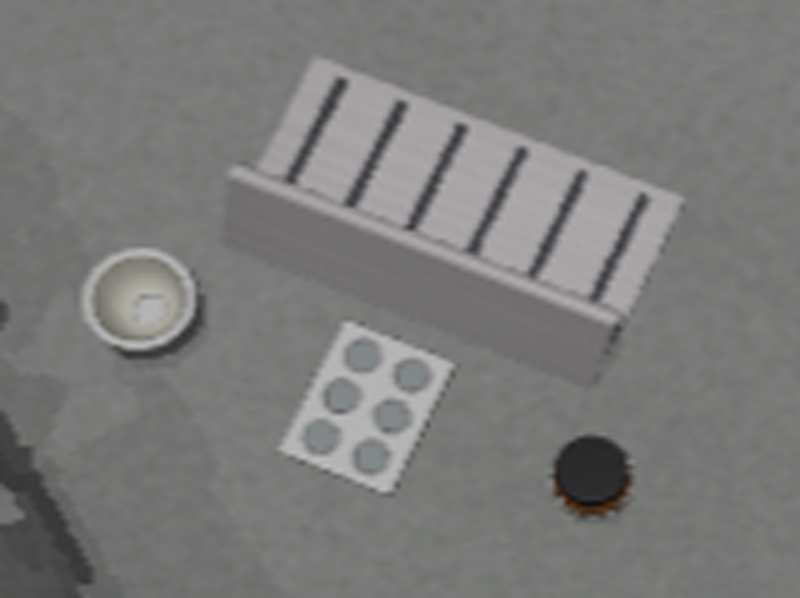

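View pics/s9.png

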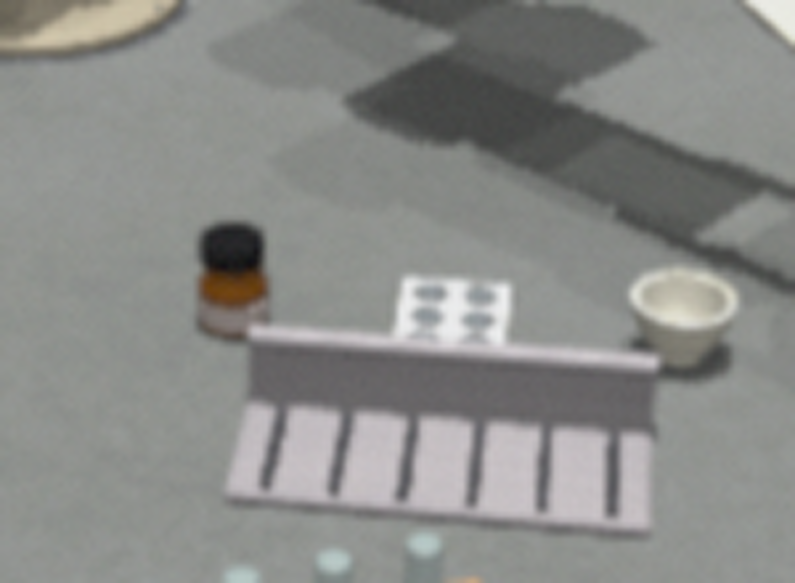

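Run:
```python
from h import *
c=dict(np.load("top9.npz"));P=cloud(c);f=c["frame"]
m=np.zeros((384,512),np.uint8);m[172:222,180:226]=f[172:222,180:226].min(2)>150
ct=max(cv2.findContours(m,0,2)[0],key=cv2.contourArea)
r=cv2.minAreaRect(np.array([ray(c,p[0],.009)[:2] for p in ct],np.float32));print(r)
d=np.array(r[0])-[.611,.093];print("kerb xy",d@[.906,-.423],d@[.423,.906],"dist foot",np.linalg.norm(np.array(r[0])-[.581,.107]))
k=np.zeros_like(m);cv2.drawContours(k,[ct],-1,1,-1);k=cv2.erode(k,np.ones((3,3)));Q=P[k>0];A=np.c_[Q[:,:2],np.ones(len(Q))];w=np.linalg.lstsq(A,Q[:,2],rcond=None)[0]
print("z med",np.median(Q[:,2]),"tilt deg",np.degrees(np.arctan(np.hypot(*w[:2]))))
from station import manip
manip.finish_job()
```

```text
((0.5252304673194885, 0.12800578773021698), (0.0633363351225853, 0.08287570625543594), 65.1620864868164)
kerb xy -0.09251464481842517 -0.00456526864027976 dist foot 0.0595943276962629
z med 0.010289832007790364 tilt deg 51.11761041788815
the job is handed in; nothing more can be done
```

The fitted tilt of 51° disagrees with the pictures, so I'll check it on the saved image, leaving out depth outliers.

Run:
```python
from h import *
c=dict(np.load("top9.npz"));P=cloud(c);f=c["frame"]
m=np.zeros((384,512),np.uint8);m[172:222,180:226]=f[172:222,180:226].min(2)>150
ct=max(cv2.findContours(m,0,2)[0],key=cv2.contourArea)
k=np.zeros_like(m);cv2.drawContours(k,[ct],-1,1,-1);k=cv2.erode(k,np.ones((3,3)));Q=P[k>0]
print(len(Q),"no depth:",(c["depth"][k>0]==0).sum(),np.percentile(Q[:,2],[1,10,50,90,99]).round(4))
Q=Q[Q[:,2]<.1];A=np.c_[Q[:,:2],np.ones(len(Q))];w=np.linalg.lstsq(A,Q[:,2],rcond=None)[0];print("tilt",np.degrees(np.arctan(np.hypot(*w[:2]))))
```

```text
602 no depth: 1 [0.0051 0.0072 0.0103 0.0135 0.0155]
tilt 0.16654781993786782
```

The tile now lies flat on the bench, wells up, on the robot's side of the kerb, and I've handed the job in; no verdict came back. I used pushes only. I pushed the tile by its near end with two part-closed fingers until it leaned on the kerb by itself. Then I tipped it over towards the robot from behind the kerb. The clock read about 11.4 s at the last move.

**Standing stage:** with the fingers withdrawn about 48 mm, the picture showed the tile leaning on the kerb. Its top was at kerb x ≈ 0, which matches about 60°.

**Final position:** all six wells are visible. The tile's centre is at kerb x ≈ −93 mm and about 60 mm from the middle of the kerb's foot. The measured size is 83 × 63 mm, lying square to the kerb.

**Bystanders:** the mortar and jar look unmoved in the before and after pictures. I didn't measure the four things farther away. The before/after image difference flagged areas on the left, where the arm and its shadow are, so it couldn't settle whether those things moved. No move took the gripper close to them.

**Check that disagreed:** just before handing in, the tilt fit gave 51°, and the same script handed the job in before I could look into it. One pixel with no depth reading had spoiled the fit. Without it the tilt is 0.2°, with the top face at a median height of 10 mm, which agrees with the pictures.

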